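# Load the dry block's free pocket and hold the surface probe on its test spot

## Robot

A 6-joint arm with a two-finger parallel gripper is mounted at the origin on the work surface; the furniture and walls round the work are solid. World frame = base frame: x ahead of the robot, y to its left, z up, the work surface at z = 0. Lengths are in mm, angles in degrees, forces in N, time in s.
With the tool pointing down it reaches from about 325 to 750 mm from the base axis. Payload 7.6 kg.
Tool frame: the origin (TCP) lies midway between the tips of the shut fingers; the grasp point (between the pads) lies ctrl.grip_depth behind it (ctrl.grip_depth is the distance from the TCP to the grasp point, in mm); z points along the fingers, y is the line along which they close (so a half turn about z gives the same grasp; the last joint's range is limited). The gripper opens to 85 mm and grips with 20 to 120 N. Pads are 22 mm wide; open, the fingers measure 114 mm over their backs; the gripper's body (76 mm by 85 mm) begins 54 mm behind the grasp point. The pads swing forward as they close: fully open they stand 13 mm farther back than shut.
Start: joints at [-71.981, 2.991, 80.254, -0, 96.75, -4.028], TCP at [197.097, -486.62, 231.323] pointing down, gripper open.
Joint ranges: [-166.34, 166.34], [-52.06, 124.39], [6.96, 135.62], [-60.46, 240.46], [14.63, 156.25], [-167.68, 167.68]. Speed limits (degrees/s): [147.25, 147.25, 172.46, 180, 180, 180].

## Interface

Orientations are given as [roll, pitch, yaw] about the fixed x, y, z axes, in that order (R = Rz(yaw) Ry(pitch) Rx(roll)).
In Python, from workcell import ctrl, vision gives the robot as it stands. The module is installed in compiled form; this text tells all that it offers.
- The arm moves only by the tool send_rows, never from a script. Its argument "commands" is one flat list of numbers, 7 for each row, row after row: the shift along the tool's x, y, z in units of 25 mm (1.0 is 25 mm), then the turn, a rotation vector about the tool's x, y, z in units of 8 degrees (1.0 is 8 degrees), then the opening, from 0 (shut) to 1 (fully open). A call has 1 to 5 rows; each row shifts and turns the commanded pose from where the row before left it, along the tool's axes as they then stand; what a row does not reach is not made up. A row lasts 1/10 s, in which the tool goes at most 50 mm and 8.59 degrees, less where a joint would pass 70% of its speed; a pose out of reach is approached as far as the arm can. A call is refused whole if a number of a shift passes 1 or a number of a turn 1, either way. A call with a gripper value outside its range is refused whole. The fingers move at their own pace and stop on an object; the grip force is fixed at half the most. Time passes only in rows, so rows that do not move let the fingers close. It gives the time, the measured TCP pose, the force, the opening and the grip force at its end, in the units of the state.
- ctrl.read_state(): the state, without advancing time (a new reading comes with each control period).
- vision.snapshot(name): name is "side" or "top" or "wrist"; returns the picture (400x640x3 uint8, blue, green, red); there is no depth.
- vision.calibration(name): a dict with "fx", "fy", "cx", "cy" (pixels), "distortion" ([k1, k2, p1, p2, k3] as OpenCV has them; the pictures are not rectified), "R" (3x3) and "t" (3): a world point X has camera coordinates R X + t. Camera axes: x right, y down, z forward; pixel columns grow to the right and rows downward; lengths in mm; the calibration is good to about 2 mm. A picture is of the moment at which its call begins: read the wrist's pose just before it. calibration takes no time and is no camera call; for the wrist camera it gives the pose at the moment of the call.
- ctrl.close_job(): hands the job in; it is judged then, once.
The state is a dict: "t": time; "q": joint angles; "dq": joint speeds; "effort": joint torques, N m; "ee_pos": TCP position; "ee_rot": TCP orientation; "force": force on the tool from outside, world axes, zero at the start; "torque": the same for the moment, N m; "finger_gap": finger opening in mm; "grip_force": force on a finger pad.
Only numpy, scipy, OpenCV 4.12 (cv2) and the standard library are available. Lean on these libraries where they do the work, as an engineer would, in place of code of your own. Each camera call takes 0.05 s, during which the arm holds its last target. There are 200 camera calls.

## Task

Stand the white-capped glass vial that is on the worktop fully down in the dry block's free pocket, the one with two dots, and let go of it; the vial already in the one-dot pocket stays there. Then take the surface probe from its stand by the grip and hold its sprung tip inside the ring marked on the block's sloping front plate, square to that plate and pressed lightly so that the tip is pushed in about half way; finish while still holding it there. Do not knock the vials over, never press hard with the probe, and leave the small black-capped bottle and the marker pen where they are.

Things in the scene. Friction and masses are not known exactly. Their poses are not given: they have to be found in the camera images.
- dry_block: fixed white dry-block heater, 80 (x) x 84 (y) x 62 mm high. Origin on the worktop; x away from the robot, z up. Aluminium pocket block: x = -7 to 33 mm, flat top at z = 62 mm. Sloping front plate: from x = -47 mm (z = 47 mm) up to x = -7 mm (z = 62 mm). Two pockets at x = 13 mm: one dot at y = 19.5 mm (left from the robot), two dots at y = -19.5 mm (right)
- pocket1_floor (a point): centre of the floor of the one-dot (left) pocket of the dry block, the one behind one black dot on the front plate's upper edge; 20 mm below the block's top; the pocket is round, 28 mm wide, with a 2 mm chamfer; z up
- pocket2_floor (a point): centre of the floor of the two-dot (right) pocket of the dry block, the one behind two black dots on the front plate's upper edge; 20 mm below the block's top; the pocket is round, 28 mm wide, with a 2 mm chamfer; z up
- front_plate: the dry block's sloping aluminium front plate, 42 mm up the slope by 82 mm wide, fixed; origin on its surface at the centre of the marked ring (black, 22 mm in diameter), the test spot; z is the plate's outward normal, 20 degrees from vertical, leaning towards the robot (the block's -x); x points up the slope, y along the block's y
- vial_a: the vial already in the one-dot pocket, loose: clear glass vial, 25 mm in diameter up to 51 mm high, with a ribbed white cap 16 mm wide on top, 56 mm high in all, 15 to 31 g; origin at the centre of its underside, z up
- vial_b: the vial to load, loose, upright on the worktop: clear glass vial, 25 mm in diameter up to 51 mm high, with a ribbed white cap 16 mm wide on top, 56 mm high in all, 15 to 31 g; origin at the centre of its underside, z up
- probe_stand: fixed stand for the probe, 46 x 48 mm, a bridge whose top plate (40 x 44 mm) lies at z = 65 mm and has one 13.5 mm hole; origin under its centre, z up
- probe: loose surface probe of 50 to 100 g, upright in the stand, tip down through the hole. Grey bar grip 22 (x) x 16 (y) mm, z = 0 to 85 mm, 6 mm black button on top; below it an 11 mm collar 12 mm long in the hole, a 7 mm stem, the sprung tip, its end at z = -43 mm when free. Origin at the centre of the grip's underside, on the stand's top; z from tip to grip. Lift 45 mm to clear the stand
- probe_point (a point): the end of the probe's sprung tip (a ball 6 mm in diameter), z as the probe's
- plunger (a joint): how far the probe's sprung tip is pushed in, m: 0 free, 0.010 at its stop, half way 0.005; needs 1 N to start, 3 N half way, 5 N at the stop
- oil_bottle: a loose small bottle, 25 mm in diameter and 52 mm high, like the vials but a little shorter, with a black cap; stands upright near them, to be left alone; origin at the centre of its underside
- marker_a: bystander: loose marker pen lying flat, 135 mm long (y), 17 mm thick; origin under its centre
- pillar_corner (a point): front left corner (as seen from the robot), at worktop height, of a fixed room pillar from the worktop to the ceiling; it fills x > 0.365 m from y = 0.13 m to y = -0.32 m, straight ahead of the robot. The work lies to its left: swing the arm round in front of it drawn in, and mind the window wall at x = 0.58 m behind the work
Not all that is in view belongs to the job. Leave any blue look-alike of the vial_b alone.

How it is judged:
By the outcome, as a careful person would: the job done as asked, in the order asked, and still so for the second after the job is handed in, while the arm keeps its last pose, push and grip.
It also fails if it takes over 48 s, if anything falls off the work surface, if the arm or the gripper's body presses on something with over 40 N, if the wrist force passes 120 N, or if a joint passes its speed limit or range.

## Working session

There is one attempt and no reset: what is moved stays moved. The work goes in short steps, Python scripts to look and compute and a tool call to move; the robot and the scene stay as the last step left them, time stands still between calls to the robot, and variables do not carry over. Pictures are saved under pics/ and viewed, at most 10 in all, crops included, and the job is handed in when it is done.

Besides the shell and the picture viewer there is one more tool, called after "Call:" by a JSON object that holds its "api" and its "payload", one argument or row to a line. send_rows: Moves the arm, as the interface text tells. Its arguments: {"type":"object","properties":{"commands":{"type":"array","items":{"type":"number"}}},"required":["commands"]}

```bash
mkdir -p pics; python3 - <<'E'
from workcell import ctrl, vision
import cv2,numpy as np
s=ctrl.read_state();print(s, ctrl.grip_depth)
for n in("side","top"):
    cv2.imwrite(f"pics/{n}0.png",vision.snapshot(n)); c=vision.calibration(n)
    print(n,{k:np.round(v,3).tolist() for k,v in c.items()}, (-c["R"].T@c["t"]).round())
E
```

```text
{'t': 0.0, 'q': array([-7.19828531e+01,  3.02813219e+00,  8.03138568e+01, -1.54932295e-03,
        9.67483551e+01, -4.02768075e+00]), 'dq': array([ 0.07384199, -0.01054254,  0.10152734,  0.11822261,  0.04993378,
        0.05665713]), 'effort': array([-6.22075072e-05, -3.81662250e+01, -3.60188162e+01, -2.12726877e-05,
        6.15286175e-03, -4.40345488e-06]), 'ee_pos': array([ 196.97246043, -486.32546073,  230.45669814]), 'ee_rot': array([-1.79909771e+02, -4.81055034e-03,  2.20446430e+01]), 'force': array([0.35687337, 0.68827064, 0.03368203]), 'torque': array([-0.03286416,  0.02822156,  0.08601445]), 'grip_force': 0.0, 'finger_gap': 85.36234958860246} 18.700000000000003
side {'fx': 511.042, 'fy': 511.042, 'cx': 326.223, 'cy': 199.771, 'distortion': [0.027, 0.0, 0.0, 0.0, 0.0], 'R': [[-0.706, -0.708, -0.009], [-0.629, 0.632, -0.452], [0.326, -0.314, -0.892]], 't': [529.465, 71.764, 926.712]} [117. 620. 864.]
top {'fx': 447.463, 'fy': 447.463, 'cx': 330.508, 'cy': 208.204, 'distortion': [0.032, 0.0, 0.0, 0.0, 0.0], 'R': [[-0.02, -1.0, 0.019], [-0.991, 0.018, -0.133], [0.133, -0.022, -0.991]], 't': [323.739, 422.396, 899.734]} [306. 336. 942.]
```

View pics/top0.png

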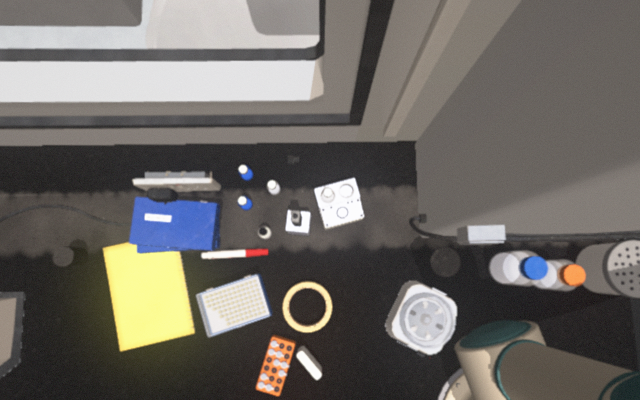

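View pics/side0.png

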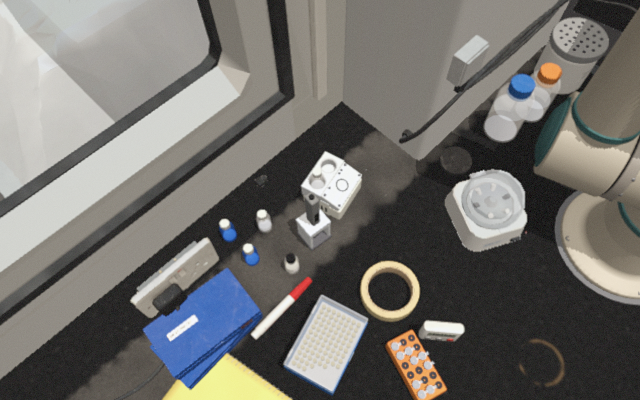

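The top view shows the block at (340,203), the white-capped vial_b at (273,187), blue look-alikes at (246,172) and (244,202), the bottle at (264,231) and the stand at (297,222). In the side view they are at (332,183), (264,220), (228,230), (250,254), (291,263) and (313,225). I'll enlarge both.

```bash
python3 - <<'E'
import cv2,numpy as np
a=cv2.imread("pics/top0.png")[160:250,230:370]; b=cv2.imread("pics/side0.png")[145:280,215:365]
f=5
a=cv2.resize(a,None,fx=5,fy=5,interpolation=cv2.INTER_CUBIC);cv2.imwrite("pics/topc.png",a)
b=cv2.resize(b,None,fx=4.4,fy=4.4,interpolation=cv2.INTER_CUBIC);cv2.imwrite("pics/sidec.png",b)
E
```

```text
(no output)
```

View pics/topc.png

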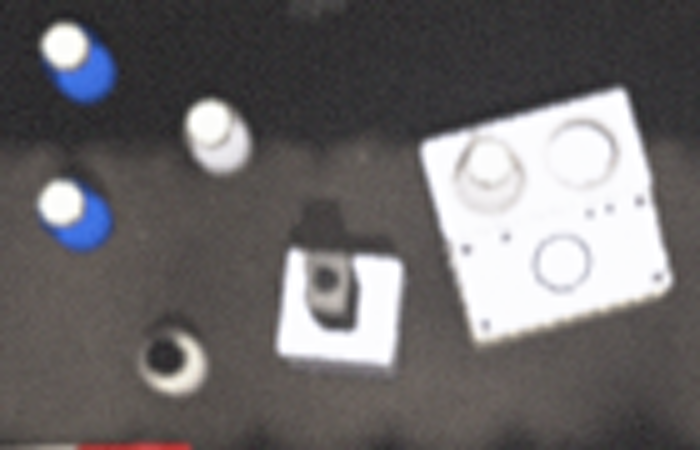

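View pics/sidec.png

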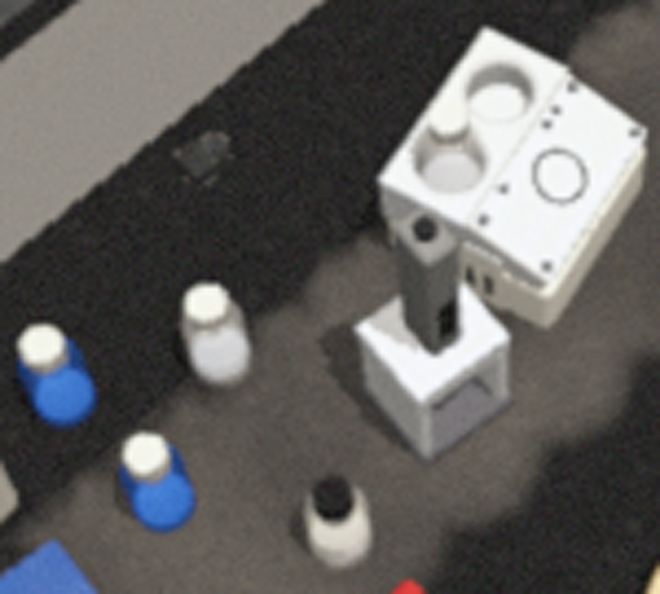

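Top crop, in pixels: caps at vial_b (210,122), bottle (165,357) and blue (66,44), (61,202); pocket2 rim (582,153); ring (563,263); probe button (325,279). Side crop: vial_b (207,300), pocket2 (500,96), ring (559,176), button (425,230), bottle (333,497).

```bash
cat >h.py <<'E'
import numpy as np,cv2
from workcell import ctrl,vision
def ray(c,uv):
    K=np.array([[c["fx"],0,c["cx"]],[0,c["fy"],c["cy"]],[0,0,1]])
    p=cv2.undistortPoints(np.array([[uv]],float),K,np.array(c["distortion"]))[0,0]
    R=np.array(c["R"]);return -R.T@c["t"],R.T@np.array([*p,1])
def onz(c,uv,z):
    o,d=ray(c,uv);return o+d*(z-o[2])/d[2]
def tri(r1,r2):
    (o1,d1),(o2,d2)=r1,r2
    s=np.linalg.lstsq(np.c_[d1,-d2],o2-o1,rcond=None)[0]
    a,b=o1+s[0]*d1,o2+s[1]*d2;return (a+b)/2,np.linalg.norm(a-b)
E
python3 - <<'E'
from h import *
T,S=vision.calibration("top"),vision.calibration("side")
t=lambda u,v:(230+(u-2)/5,160+(v-2)/5); s=lambda u,v:(215+(u-1.7)/4.4,145+(v-1.7)/4.4)
for n,a,b,z in [("vialb",(210,122),(207,300),56),("viala",(490,160),(450,117),98),("pocket2",(582,153),(500,96),62),("ring",(563,263),(559,176),54.5),
 ("button",(325,279),(425,230),156),("bottle",(165,357),(333,497),52),("blue1",(66,44),(43,347),56),("blue2",(61,202),(148,454),56),("blkRL",(422,143),(382,180),62),("blkRR",(625,90),(487,28),62),
 ("blkFL",(478,345),(548,284),47),("blkFR",(672,285),(645,138),47),("stRL",(290,250),(356,328),65),("stRR",(403,258),(455,275),65),("stFR",(393,363),(508,338),65),("stFL",(279,352),(426,405),65)]:
    print(n,z,tri(ray(T,t(*a)),ray(S,s(*b))), onz(T,t(*a),z)[:2].round(1),onz(S,s(*b),z)[:2].round(1))
E
```

```text
vialb 56 (array([475.73005141, 433.49881769,  53.01549796]), np.float64(0.7708214939955417)) [475.5 433.4] [474.1 434. ]
viala 98 (array([451.07495361, 321.34257286,  91.55462264]), np.float64(2.2115599249642597)) [450.9 322.1] [447.3 323.3]
pocket2 62 (array([460.51935297, 283.68557005,  51.33270505]), np.float64(1.499278700101303)) [459.3 284.7] [455.4 287.7]
ring 54.5 (array([416.51287441, 292.63742684,  49.66372035]), np.float64(0.4933652550870889)) [416.1 293. ] [414.5 294.5]
button 156 (array([399.57718149, 382.05217003, 147.78258655]), np.float64(1.740663604501565)) [399.3 382.1] [395.6 384.3]
bottle 52 (array([382.19432354, 452.91380499,  43.09745087]), np.float64(0.6097598109791101)) [381.7 451.9] [379.1 454.6]
blue1 56 (array([509.77656103, 492.12470771,  46.59687337]), np.float64(1.609790938915382)) [508.3 491. ] [504.5 493.2]
blue2 56 (array([444.25011022, 493.16416814,  49.96585017]), np.float64(1.7920398111238673)) [444.  492.6] [441.  493.6]
blkRL 62 (array([464.62450943, 348.01407093,  56.44028055]), np.float64(1.9162033048412512)) [464.4 348.5] [461.4 349.4]
blkRR 62 (array([485.2313313 , 266.22853366,  57.14342181]), np.float64(0.8266666698667788)) [484.6 266.8] [482.7 268.1]
blkFL 47 (array([385.83861828, 328.20945427,  43.70219142]), np.float64(2.4459871336682246)) [384.5 327.5] [385.8 330.1]
blkFR 47 (array([408.74967296, 247.74881514,  34.73798534]), np.float64(0.08157169959753881)) [407.3 248.9] [404.5 253.3]
stRL 65 (array([422.50346096, 401.4087403 ,  58.37436332]), np.float64(0.7243209429817177)) [421.9 401.1] [419.7 403. ]
stRR 65 (array([417.67503575, 355.39403809,  47.50019599]), np.float64(5.984834289685087)) [417.9 356.6] [408.7 359.6]
stFR 65 (array([377.21384322, 361.42579238,  56.58293725]), np.float64(0.06744277452079707)) [376.5 361.2] [374.5 364.1]
stFL 65 (array([380.8661539 , 405.31920504,  57.50734607]), np.float64(3.5328454404610232)) [381.7 405.7] [376.9 406.4]
```

```bash
cat >>h.py <<'E'
from scipy.spatial.transform import Rotation as Ro
def pose():
    s=ctrl.read_state();return s["ee_pos"],Ro.from_euler("xyz",s["ee_rot"],degrees=True),s
def down(yaw): return Ro.from_euler("xyz",[180,0,yaw],degrees=True)
def plan(wps,step=24,start=None,ang=7.8):
    """wps: (pos, Rotation, opening); prints rows, 5 a call"""
    p,R,_=pose() if start is None else (*start,0); rows=[]
    for q,Q,g in wps:
        q=np.array(q,float); p0,R0=p,R; rv=(R0.inv()*Q).as_rotvec(degrees=True)
        n=max(1,int(np.ceil(max(np.linalg.norm(q-p0)/step,np.abs(rv).max()/ang))))
        for k in range(1,n+1):
            r=np.r_[R.inv().apply(p0+(q-p0)*k/n-p)/25,(R.inv()*R0*Ro.from_rotvec(rv*k/n,degrees=True)).as_rotvec(degrees=True)/8].round(2)
            p=p+R.apply(r[:3]*25);R=R*Ro.from_rotvec(r[3:]*8,degrees=True);rows.append([*r,g])
    for i in range(0,len(rows),5): print([float(v)+0 for r in rows[i:i+5] for v in r])
    return p,R
E
python3 - <<'E'
from h import *
p,R,s=pose()
plan([((215,-430,380),down(30),.6),((240,-250,390),down(45),.6),((250,0,390),down(65),.6)])
E
```

```text
[0.22, -0.26, -0.85, 0.0, 0.0, -0.14, 0.6, 0.22, -0.26, -0.86, 0.0, 0.0, -0.14, 0.6, 0.22, -0.25, -0.85, 0.0, 0.0, -0.15, 0.6, 0.24, -0.25, -0.85, -0.01, 0.0, -0.14, 0.6, 0.23, -0.24, -0.86, 0.0, 0.0, -0.14, 0.6]
[0.24, -0.24, -0.85, 0.0, 0.0, -0.14, 0.6, 0.25, -0.23, -0.86, 0.0, 0.0, -0.14, 0.6, 0.56, -0.72, -0.05, 0.0, 0.0, -0.23, 0.6, 0.58, -0.7, -0.05, 0.0, 0.0, -0.24, 0.6, 0.6, -0.68, -0.05, 0.0, 0.0, -0.23, 0.6]
[0.63, -0.65, -0.05, 0.0, 0.0, -0.24, 0.6, 0.64, -0.64, -0.05, 0.0, 0.0, -0.23, 0.6, 0.67, -0.62, -0.05, 0.0, 0.0, -0.24, 0.6, 0.69, -0.59, -0.05, 0.0, 0.0, -0.23, 0.6, 0.7, -0.58, -0.05, 0.0, 0.0, -0.24, 0.6]
[0.67, -0.62, 0.0, 0.0, 0.0, -0.23, 0.6, 0.69, -0.59, 0.0, 0.0, 0.0, -0.22, 0.6, 0.7, -0.58, 0.0, 0.0, 0.0, -0.23, 0.6, 0.73, -0.55, 0.0, 0.0, 0.0, -0.23, 0.6, 0.74, -0.52, 0.0, 0.0, 0.0, -0.23, 0.6]
[0.76, -0.51, 0.0, 0.0, 0.0, -0.22, 0.6, 0.77, -0.47, 0.0, 0.0, 0.0, -0.23, 0.6, 0.79, -0.46, 0.0, 0.0, 0.0, -0.23, 0.6, 0.8, -0.43, 0.0, 0.0, 0.0, -0.22, 0.6, 0.82, -0.4, 0.01, 0.0, 0.0, -0.23, 0.6]
[0.82, -0.38, 0.0, 0.0, 0.0, -0.23, 0.6]
```

Call:
{"api": "send_rows", "payload": {
  "commands": [0.22,-0.26,-0.85,0,0,-0.14,0.6,0.22,-0.26,-0.86,0,0,-0.14,0.6,0.22,-0.25,-0.85,0,0,-0.15,0.6,0.24,-0.25,-0.85,0,0,-0.14,0.6,0.23,-0.24,-0.86,0,0,-0.14,0.6]
}}

```text
t: 0.6
ee_pos: [209.9, -445.7, 338.4]
ee_rot: [-179.9, -0.0, 27.8]
force: [-0.2, 0.4, 0.1]
finger_gap: 51.3
grip_force: 0.0
```

Call:
{"api": "send_rows", "payload": {
  "commands": [0.24,-0.24,-0.85,0,0,-0.14,0.6,0.25,-0.23,-0.86,0,0,-0.14,0.6,0.56,-0.72,-0.05,0,0,-0.23,0.6,0.58,-0.7,-0.05,0,0,-0.24,0.6,0.6,-0.68,-0.05,0,0,-0.23,0.6]
}}

```text
t: 1.1
ee_pos: [224.4, -361.7, 384.2]
ee_rot: [-180.0, -0.0, 35.6]
force: [-0.3, 0.4, 0.7]
finger_gap: 51.3
grip_force: 0.0
```

Call:
{"api": "send_rows", "payload": {
  "commands": [0.63,-0.65,-0.05,0,0,-0.24,0.6,0.64,-0.64,-0.05,0,0,-0.23,0.6,0.67,-0.62,-0.05,0,0,-0.24,0.6]
}}

```text
t: 1.4
ee_pos: [233.8, -294.2, 388.0]
ee_rot: [-180.0, -0.0, 41.3]
force: [0.2, 0.1, 0.0]
finger_gap: 50.9
grip_force: 0.0
```

```bash
python3 -c "
from h import *
s=ctrl.read_state();print(s['q'].round(2),s['ee_pos'].round(1),s['ee_rot'].round(1),s['force'].round(1),s['finger_gap'])"
```

```text
[-57.16 -19.33  82.53   0.   116.83  -8.47] [ 233.8 -294.2  388. ] [-180.    -0.    41.3] [0.2 0.1 0. ] 50.85223495182862
```

Call:
{"api": "send_rows", "payload": {
  "commands": [0.69,-0.59,-0.05,0,0,-0.23,0.6,0.7,-0.58,-0.05,0,0,-0.24,0.6,0.67,-0.62,0,0,0,-0.23,0.6,0.69,-0.59,0,0,0,-0.22,0.6,0.7,-0.58,0,0,0,-0.23,0.6]
}}

```text
t: 1.9
ee_pos: [242.4, -181.0, 390.5]
ee_rot: [-180.0, 0.0, 50.5]
force: [0.4, -0.8, 0.1]
finger_gap: 51.6
grip_force: 0.0
```

Call:
{"api": "send_rows", "payload": {
  "commands": [0.73,-0.55,0,0,0,-0.23,0.6,0.74,-0.52,0,0,0,-0.23,0.6,0.76,-0.51,0,0,0,-0.22,0.6]
}}

```text
t: 2.2
ee_pos: [245.2, -112.8, 390.5]
ee_rot: [-180.0, 0.0, 55.9]
force: [0.4, 0.2, 0.3]
finger_gap: 50.8
grip_force: 0.0
```

```bash
python3 -c "
from h import *
s=ctrl.read_state();print(s['q'].round(2),s['ee_pos'].round(1),s['ee_rot'].round(1),s['force'].round(1),s['finger_gap'])
plan([((250,0,390),down(65),.6),((265,200,390),down(85),.6),((400,340,300),down(103.5),.6),((455,425,200),down(103.5),.6)])
"
```

```text
[-32.55 -36.02  93.28  -0.   122.76   1.51] [ 245.2 -112.8  390.5] [-180.     0.    55.9] [0.4 0.2 0.3] 50.806711778889294
[0.77, -0.47, 0.0, 0.0, 0.0, -0.23, 0.6, 0.78, -0.45, 0.01, 0.0, 0.0, -0.22, 0.6, 0.8, -0.43, 0.0, 0.0, 0.0, -0.23, 0.6, 0.81, -0.39, 0.01, 0.0, 0.0, -0.23, 0.6, 0.82, -0.38, 0.0, 0.0, 0.0, -0.22, 0.6]
[0.83, -0.32, 0.0, 0.0, 0.0, -0.28, 0.6, 0.85, -0.28, 0.0, 0.0, 0.0, -0.28, 0.6, 0.86, -0.25, 0.0, 0.0, 0.0, -0.27, 0.6, 0.86, -0.21, 0.0, 0.0, 0.0, -0.28, 0.6, 0.87, -0.19, 0.0, 0.0, 0.0, -0.28, 0.6]
[0.88, -0.14, 0.0, 0.0, 0.0, -0.28, 0.6, 0.89, -0.12, 0.0, 0.0, 0.0, -0.28, 0.6, 0.88, -0.08, 0.0, 0.0, 0.0, -0.27, 0.6, 0.89, -0.04, 0.0, 0.0, 0.0, -0.28, 0.6, 0.67, 0.54, 0.4, 0.0, 0.0, -0.26, 0.6]
[0.66, 0.57, 0.4, 0.0, 0.0, -0.25, 0.6, 0.63, 0.59, 0.4, 0.0, 0.0, -0.26, 0.6, 0.61, 0.61, 0.4, 0.0, 0.0, -0.26, 0.6, 0.59, 0.63, 0.4, 0.0, 0.0, -0.26, 0.6, 0.56, 0.66, 0.4, 0.0, 0.0, -0.25, 0.6]
[0.54, 0.67, 0.4, 0.0, 0.0, -0.26, 0.6, 0.52, 0.7, 0.4, 0.0, 0.0, -0.26, 0.6, 0.49, 0.71, 0.4, 0.0, 0.0, -0.26, 0.6, 0.47, 0.49, 0.67, 0.0, 0.0, 0.0, 0.6, 0.46, 0.49, 0.66, 0.0, 0.0, 0.0, 0.6]
[0.47, 0.49, 0.67, 0.0, 0.0, 0.0, 0.6, 0.46, 0.49, 0.67, 0.0, 0.0, 0.0, 0.6, 0.47, 0.48, 0.66, 0.0, 0.0, 0.0, 0.6, 0.46, 0.49, 0.67, 0.0, 0.0, 0.0, 0.6]
```

Call:
{"api": "send_rows", "payload": {
  "commands": [0.77,-0.47,0,0,0,-0.23,0.6,0.78,-0.45,0.01,0,0,-0.22,0.6,0.8,-0.43,0,0,0,-0.23,0.6,0.81,-0.39,0.01,0,0,-0.23,0.6,0.82,-0.38,0,0,0,-0.22,0.6]
}}

```text
t: 2.7
ee_pos: [250.0, -0.0, 390.0]
ee_rot: [-180.0, 0.0, 65.0]
force: [-0.1, 0.4, -0.4]
finger_gap: 51.0
grip_force: 0.0
```

Call:
{"api": "send_rows", "payload": {
  "commands": [0.83,-0.32,0,0,0,-0.28,0.6,0.85,-0.28,0,0,0,-0.28,0.6,0.86,-0.25,0,0,0,-0.27,0.6,0.86,-0.21,0,0,0,-0.28,0.6,0.87,-0.19,0,0,0,-0.28,0.6]
}}

```text
t: 3.2
ee_pos: [258.4, 111.1, 390.0]
ee_rot: [-180.0, 0.0, 76.1]
force: [1.0, -0.3, 0.2]
finger_gap: 51.4
grip_force: 0.0
```

Call:
{"api": "send_rows", "payload": {
  "commands": [0.88,-0.14,0,0,0,-0.28,0.6,0.89,-0.12,0,0,0,-0.28,0.6,0.88,-0.08,0,0,0,-0.27,0.6,0.89,-0.04,0,0,0,-0.28,0.6,0.67,0.54,0.4,0,0,-0.26,0.6]
}}

```text
t: 3.7
ee_pos: [280.1, 215.9, 381.3]
ee_rot: [179.9, -0.1, 87.2]
force: [0.6, 0.2, -0.5]
finger_gap: 51.0
grip_force: 0.0
```

Call:
{"api": "send_rows", "payload": {
  "commands": [0.66,0.57,0.4,0,0,-0.25,0.6,0.63,0.59,0.4,0,0,-0.26,0.6,0.61,0.61,0.4,0,0,-0.26,0.6,0.59,0.63,0.4,0,0,-0.26,0.6,0.56,0.66,0.4,0,0,-0.25,0.6]
}}

```text
t: 4.2
ee_pos: [356.1, 292.9, 329.4]
ee_rot: [-180.0, 0.0, 97.3]
force: [0.6, -0.6, 0.3]
finger_gap: 51.3
grip_force: 0.0
```

```bash
python3 -c "
from h import *
s=ctrl.read_state();print(s['q'].round(2),s['ee_pos'].round(1),s['ee_rot'].round(1),s['force'].round(1),s['finger_gap'])
c=vision.calibration('wrist');print((-c['R'].T@c['t']).round(1),c['fx'])
cv2.imwrite('pics/w1.png',vision.snapshot('wrist'))
"
```

```text
[ 3.4850e+01 -7.3100e+00  7.9200e+01 -1.0000e-02  1.0816e+02  2.7520e+01] [356.1 292.9 329.4] [-180.     0.    97.3] [ 0.6 -0.6  0.3] 51.34173825793112
[347.9 358.4 473.3] 278.36972389679244
```

View pics/w1.png

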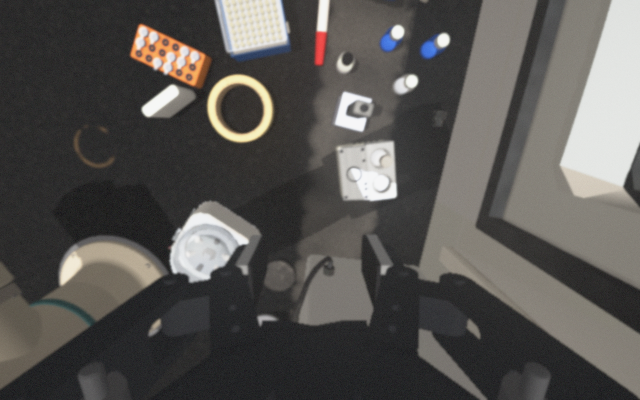

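The wrist view shows the vial_b cap at (411,76), the probe and stand at (357,110), the block with pocket2 at (381,182), and the camera ahead of the gripper.

```bash
python3 -c "
from h import *
plan([((445,380,260),down(103.5),.6),((474,428,150),down(103.5),.6)])
"
```

```text
[0.49, 0.66, 0.44, 0.0, 0.0, -0.13, 0.6, 0.48, 0.66, 0.44, -0.01, 0.0, -0.12, 0.6, 0.47, 0.68, 0.44, 0.0, 0.01, -0.13, 0.6, 0.46, 0.68, 0.44, -0.01, 0.0, -0.12, 0.6, 0.45, 0.69, 0.44, 0.0, 0.0, -0.13, 0.6]
[0.43, 0.69, 0.44, -0.01, 0.0, -0.13, 0.6, 0.27, 0.26, 0.73, 0.0, 0.0, 0.0, 0.6, 0.26, 0.27, 0.74, 0.0, 0.0, 0.0, 0.6, 0.27, 0.26, 0.73, 0.0, 0.0, 0.0, 0.6, 0.26, 0.26, 0.74, 0.0, 0.0, 0.0, 0.6]
[0.27, 0.27, 0.73, 0.0, 0.0, 0.0, 0.6, 0.27, 0.26, 0.73, 0.0, 0.0, 0.0, 0.6]
```

Call:
{"api": "send_rows", "payload": {
  "commands": [0.49,0.66,0.44,0,0,-0.13,0.6,0.48,0.66,0.44,0,0,-0.12,0.6,0.47,0.68,0.44,0,0,-0.13,0.6,0.46,0.68,0.44,0,0,-0.12,0.6,0.45,0.69,0.44,0,0,-0.13,0.6]
}}

```text
t: 4.75
ee_pos: [429.7, 364.3, 274.4]
ee_rot: [-180.0, 0.0, 102.3]
force: [-0.5, -0.1, -0.3]
finger_gap: 50.9
grip_force: 0.0
```

Call:
{"api": "send_rows", "payload": {
  "commands": [0.43,0.69,0.44,0,0,-0.13,0.6,0.27,0.26,0.73,0,0,0,0.6,0.26,0.27,0.74,0,0,0,0.6,0.27,0.26,0.73,0,0,0,0.6,0.26,0.26,0.74,0,0,0,0.6]
}}

```text
t: 5.25
ee_pos: [463.3, 410.0, 189.5]
ee_rot: [-179.9, 0.0, 103.3]
force: [-0.0, -1.1, -0.9]
finger_gap: 51.1
grip_force: 0.0
```

Call:
{"api": "send_rows", "payload": {
  "commands": [0.27,0.27,0.73,0,0,0,0.6,0.27,0.26,0.73,0,0,0,0.6,0,0,0,0,0,0,0.6]
}}

```text
t: 5.55
ee_pos: [472.0, 425.5, 150.3]
ee_rot: [-179.7, 0.2, 103.3]
force: [0.7, -0.2, -0.6]
finger_gap: 51.5
grip_force: 0.0
```

```bash
python3 -c "
from h import *
s=ctrl.read_state();print(s['q'].round(2),s['ee_pos'].round(1),s['ee_rot'].round(1),s['force'].round(1),s['finger_gap'])
c=vision.calibration('wrist');np.save('w2.npy',c,allow_pickle=True)
cv2.imwrite('pics/w2.png',vision.snapshot('wrist'))
T,W=vision.calibration('top'),c
"
```

```text
[38.71 23.17 66.14 -0.   91.07 25.37] [472.  425.5 150.3] [-179.7    0.2  103.3] [ 0.7 -0.2 -0.6] 51.51839940530753
```

View pics/w2.png

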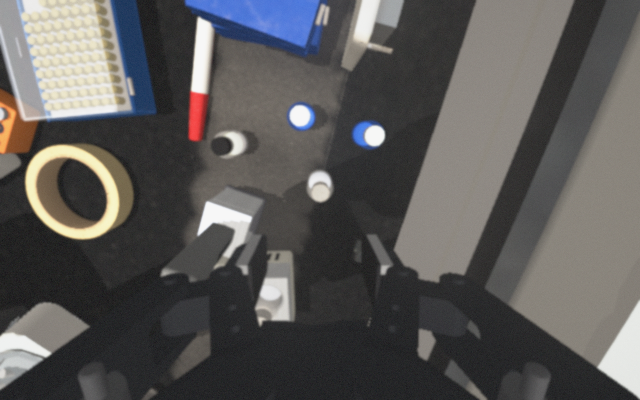

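Wrist view: the vial_b cap is at (320,192), between the finger lines (250 and 385). The blue caps are at (301,117) and (374,135), the bottle at (222,146), the probe at the left finger's side.

```bash
python3 -c "
from h import *
W=np.load('w2.npy',allow_pickle=True).item()
print(onz(W,(320,193),56),onz(W,(301,117),56),onz(W,(222,146),52))
T=vision.calibration('top');print(tri(ray(W,(320,193)),ray(T,(271.6,184))))
im=cv2.imread('pics/w2.png')[175:205,300:340];print((im.sum(2)//3)[::2,::2])
plan([((475,433.5,80),down(103.5),.6),((475,433.5,21),down(103.5),.6)],step=20)
"
```

```text
[474.97006367 434.75574922  56.        ] [444.63387775 493.60768082  56.        ] [383.36778326 454.77874074  52.        ]
(array([475.62308171, 433.87950662,  52.94523808]), np.float64(0.9132473240331334))
[[ 94  91  85  89 100 154 212 226 228 230 229 229 224 211 153  79  50  46
   48  48]
 [ 91  90  92  92 118 198 229 233 234 234 234 234 231 227 205 116  55  46
   47  47]
 [ 92  88  88  88 143 224 235 237 236 235 232 234 233 233 224 158  66  47
   48  49]
 [ 86  72  71  79 162 232 238 235 221 199 188 199 220 230 230 189  84  50
   46  45]
 [ 71  65  65  86 173 235 234 198 153 146 149 148 149 197 230 194  95  47
   43  44]
 [ 72  68  68  89 168 230 215 164 180 196 202 198 179 162 214 183 107  57
   47  47]
 [ 68  68  68  98 153 207 186 198 210 211 211 213 212 190 183 159 108  57
   49  45]
 [ 64  64  66  95 143 167 177 208 211 210 212 213 216 213 181 140 110  57
   46  48]
 [ 63  67  64  87 136 159 195 210 212 213 212 212 214 215 201 143  99  53
   46  45]
 [ 68  69  66  74 121 159 199 211 212 214 214 212 213 216 200 138  78  50
   48  45]
 [ 69  66  66  65  91 143 190 212 212 211 214 216 215 215 187 114  55  46
   45  46]
 [ 68  64  66  68  71 102 170 209 214 214 216 214 215 207 152  73  49  44
   45  46]
 [ 70  70  71  63  69  70 102 167 204 211 213 209 198 150  79  47  45  46
   45  45]
 [ 70  68  70  69  69  69  67  82 124 149 166 145 111  66  45  42  48  45
   47  43]
 [ 66  68  69  68  69  69  68  62  60  55  61  54  46  47  43  41  45  46
   46  44]]
[0.07, 0.05, 0.72, -0.01, 0.0, -0.01, 0.6, 0.08, 0.04, 0.73, 0.0, 0.01, 0.0, 0.6, 0.07, 0.05, 0.72, -0.01, 0.0, -0.01, 0.6, 0.07, 0.04, 0.73, -0.01, 0.0, 0.0, 0.6, 0.0, 0.0, 0.79, 0.0, 0.0, 0.0, 0.6]
[0.0, 0.0, 0.78, 0.0, 0.0, 0.0, 0.6, 0.0, 0.0, 0.79, 0.0, 0.0, 0.0, 0.6]
```

Call:
{"api": "send_rows", "payload": {
  "commands": [0.08,0.05,0.72,0,0,0,0.6,0.08,0.04,0.73,0,0,0,0.6,0.08,0.05,0.72,0,0,0,0.6,0.08,0.04,0.73,0,0,0,0.6,0,0,0.79,0,0,0,0.6]
}}

```text
t: 6.1
ee_pos: [476.2, 435.2, 63.4]
ee_rot: [179.9, -0.1, 103.3]
force: [0.0, -0.5, -0.0]
finger_gap: 51.4
grip_force: 0.0
```

Call:
{"api": "send_rows", "payload": {
  "commands": [0,0,0.78,0,0,0,0.6,0,0,0.79,0,0,0,0.6,0,0,0,0,0,0,0.6]
}}

```text
t: 6.4
ee_pos: [474.6, 433.7, 21.0]
ee_rot: [-179.8, 0.1, 103.3]
force: [-0.9, -0.6, 0.4]
finger_gap: 51.3
grip_force: 0.0
```

Call:
{"api": "send_rows", "payload": {
  "commands": [0,0,0,0,0,0,0.2,0,0,0,0,0,0,0.1,0,0,0,0,0,0,0,0,0,0,0,0,0,0,0,0,0,0,0,0,0]
}}

```text
t: 6.9
ee_pos: [476.6, 435.6, 25.3]
ee_rot: [179.8, -0.1, 103.3]
force: [-0.8, -0.3, 7.4]
finger_gap: 23.3
grip_force: 58.9
```

Call:
{"api": "send_rows", "payload": {
  "commands": [0,0,0,0,0,0,0,0,0,0,0,0,0,0]
}}

```text
t: 7.1
ee_pos: [476.6, 435.6, 25.3]
ee_rot: [179.8, -0.1, 103.3]
force: [-0.8, -0.6, 6.0]
finger_gap: 23.2
grip_force: 58.9
```

```bash
python3 -c "
from h import *
p,R,s=pose();print(s['ee_pos'].round(2),s['ee_rot'].round(1),s['finger_gap'])
z=p[2]
plan([((p[0],p[1],z+95),down(103.5),0),((462,340,z+110),down(103.5),0),((459.5,285,z+95),down(103.5),0)])
"
```

```text
[476.6  435.63  25.31] [ 1.798e+02 -1.000e-01  1.033e+02] 23.21663356910728
[0.0, 0.0, -0.95, 0.01, 0.0, -0.01, 0.0, 0.0, 0.01, -0.95, 0.0, -0.01, 0.0, 0.0, 0.0, 0.0, -0.95, 0.01, 0.0, -0.01, 0.0, 0.0, 0.0, -0.95, 0.0, 0.0, 0.0, 0.0, -0.72, -0.29, -0.12, 0.0, 0.0, 0.0, 0.0]
[-0.71, -0.29, -0.12, 0.0, 0.0, 0.0, 0.0, -0.72, -0.3, -0.12, 0.0, 0.0, 0.0, 0.0, -0.71, -0.29, -0.12, 0.0, 0.0, 0.0, 0.0, -0.72, -0.29, -0.12, 0.0, 0.0, 0.0, 0.0, -0.71, -0.2, 0.2, 0.0, 0.0, 0.0, 0.0]
[-0.7, -0.21, 0.2, 0.0, 0.0, 0.0, 0.0, -0.71, -0.2, 0.2, 0.0, 0.0, 0.0, 0.0]
```

Call:
{"api": "send_rows", "payload": {
  "commands": [0,0,-0.95,0,0,0,0,0,0,-0.95,0,0,0,0,0,0,-0.95,0,0,0,0,0,0,-0.95,0,0,0,0,-0.72,-0.29,-0.12,0,0,0,0]
}}

```text
t: 7.6
ee_pos: [474.0, 417.9, 125.6]
ee_rot: [179.6, -0.2, 103.4]
force: [-0.5, 0.6, 0.2]
finger_gap: 23.5
grip_force: 58.8
```

Call:
{"api": "send_rows", "payload": {
  "commands": [-0.71,-0.29,-0.12,0,0,0,0,-0.72,-0.3,-0.12,0,0,0,0]
}}

```text
t: 7.8
ee_pos: [466.6, 377.0, 127.6]
ee_rot: [179.9, -0.0, 103.3]
force: [0.7, -0.4, 0.1]
finger_gap: 22.9
grip_force: 58.8
```

```bash
python3 - <<'E'
from h import *
s=ctrl.read_state();print(s['q'].round(2),s['ee_pos'].round(1),s['ee_rot'].round(1),s['force'].round(1),s['finger_gap'])
g=lambda a:cv2.resize(a,None,fx=6,fy=6,interpolation=cv2.INTER_CUBIC)
w1=cv2.imread('pics/w1.png')[135:205,330:420]
cv2.imwrite('pics/s3.png',vision.snapshot('side')); s3=cv2.imread('pics/s3.png')[130:240,230:370]
a=np.clip(g(w1).astype(int)*1.0,0,255).astype(np.uint8);b=cv2.resize(s3,None,fx=5,fy=5,interpolation=cv2.INTER_CUBIC)[:420,:240]
t=cv2.imread('pics/top0.png')[170:230,310:370];t=g(g(t))[::6,::6]
cv2.imwrite('pics/c3.png',np.hstack([a,np.pad(b,((0,420-b.shape[0]),(0,0),(0,0)))]))
E
```

```text
[ 3.541e+01  1.799e+01  7.524e+01 -1.000e-02  8.670e+01  2.207e+01] [466.6 377.  127.6] [179.9  -0.  103.3] [ 0.7 -0.4  0.1] 22.853866929385365
```

View pics/c3.png

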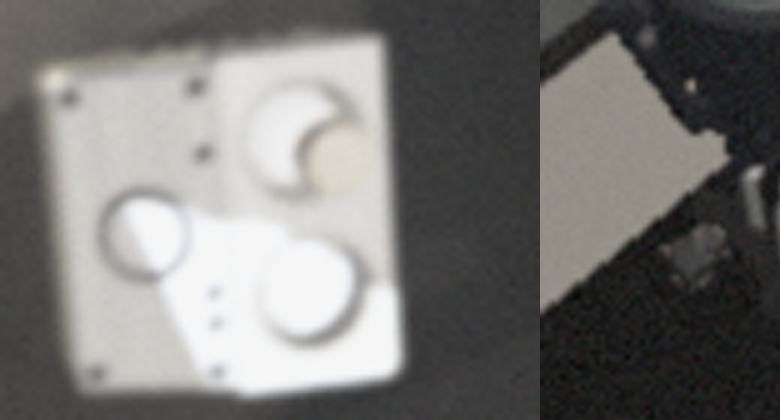

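Crop of w1: pocket2 rim (312,290), pocket1 rim (300,138), ring (145,235), plate dots at (68,96), (195,86), (96,373), (216,372). The arm hides the scene in the side view.

```bash
python3 - <<'E'
from h import *
# wrist pose at w1 from the tool-fixed extrinsics of w2 (same mount)
W2=np.load('w2.npy',allow_pickle=True).item()
c=vision.calibration('wrist');p,R,s=pose()
Rc=np.array(c['R']).T; oc=-Rc@np.array(c['t'])
rel_o=R.inv().apply(oc-p); rel_R=R.inv().as_matrix()@Rc
P=np.array([356.1,292.9,329.4]);RR=Ro.from_euler('xyz',[-180,0,97.3],degrees=True)
o=P+RR.apply(rel_o);print(o)
Rn=(RR.as_matrix()@rel_R).T;c1=dict(c,R=Rn,t=-Rn@o)
g=lambda u,v:(330+(u-2.5)/6,135+(v-2.5)/6)
pk=onz(c1,g(312,290),62);p1=onz(c1,g(300,138),62);rg=onz(c1,g(145,235),54.5)
print('p2',pk,'p1',p1,'ring',rg,'va',onz(c1,g(335,160),98))
im=cv2.imread('pics/w1.png')[60:100,390:425];print((im.min(2))[6:36:2,2:32:2])
cv2.imwrite('pics/w4.png',vision.snapshot('wrist'))
for q in [(411,76)]: print('vial',onz(c1,q,56))
# block fit from several features (block frame -> top/w1)
T=vision.calibration('top');t=lambda u,v:(230+(u-2)/5,160+(v-2)/5)
def fit(L,Wd):
    L=np.array(L,float);Wd=np.array(Wd)[:,:2];l=L-L.mean(0);w=Wd-Wd.mean(0)
    a=np.arctan2((l[:,0]*w[:,1]-l[:,1]*w[:,0]).sum(),(l*w).sum());M=np.array([[np.cos(a),-np.sin(a)],[np.sin(a),np.cos(a)]])
    o=Wd.mean(0)-M@L.mean(0);res=Wd-(L@M.T+o);print('fit',o,np.degrees(a),res.round(1).tolist(),'p2',M@[13,-19.5]+o,'ring',M@[-27,0]+o)
L=[(13,-19.5),(13,19.5),(-27,0),(33,42),(33,-42)]
fit(L,[pk,p1,rg,onz(c1,g(385,40),62),onz(c1,g(403,378),62)])
fit(L,[onz(T,t(582,153),62),onz(T,t(489,172),62),onz(T,t(563,263),54.5),onz(T,t(422,143),62),onz(T,t(625,90),62)])
E
```

```text
[347.92974089 358.33793712 473.32860031]
p2 [459.81864675 288.56740436  62.        ] p1 [449.74767721 325.60515708  62.        ] ring [417.08628498 295.85908152  54.5       ] va [449.58161743 324.64030283  98.        ]
[[ 83  88  87  86  75  72  67  59  56  56  58  50  57  54  54]
 [ 87  86  88  87  81  73  63  59  52  55  54  54  55  53  55]
 [ 85  82  84  84  80  74  66  59  59  54  57  55  53  55  56]
 [ 81  80  78  74  77  71  63  62  61  64  58  56  56  54  54]
 [ 82  78  73  70  69  75  86  97 114 136 140 113  71  54  57]
 [ 80  79  73  72  88 120 133 141 197 234 235 221 152  68  55]
 [ 81  79  85 129 179 203 175 184 239 243 244 244 219  97  53]
 [ 80  95 149 209 225 226 177 218 243 244 244 245 236 117  60]
 [ 88 138 202 224 229 224 172 221 244 244 245 245 232 104  55]
 [103 166 215 224 230 224 172 198 240 245 245 242 188  75  51]
 [112 176 217 225 230 228 198 159 209 235 234 196 102  56  54]
 [109 169 212 220 227 229 224 201 165 160 147  92  55  56  56]
 [ 97 143 191 218 222 225 225 210 153 115  83  61  57  56  54]
 [ 89 109 149 184 201 198 181 134  88  70  57  60  55  52  56]
 [ 85  88  96 116 123 112  87  63  58  59  56  58  53  53  52]]
vial [474.19875656 442.97740467  56.        ]
fit [443.35899228 302.91889503] 14.286688222897162 [[-1.0, 1.3], [-1.4, 0.6], [-0.1, -0.4], [0.9, -0.2], [1.6, -1.3]] p2 [460.76903294 287.23003006] ring [417.1940188  296.25600053]
fit [442.69538866 299.95108631] 13.60088504644869 [[-0.6, 0.7], [1.5, 0.0], [-0.3, -0.6], [-0.5, -0.1], [-0.1, -0.0]] p2 [459.91639842 284.05496028] ring [416.45253972 293.60184388]
```

View pics/w4.png

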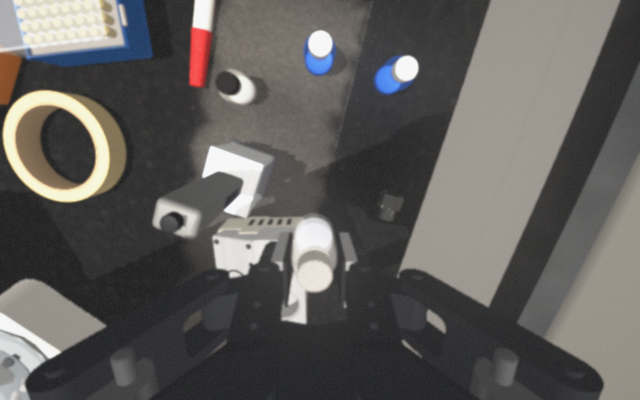

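Held vial: cap at (314,270), upright in the fingers; the rest is unchanged. I'll measure the vial in hand with the same camera.

```bash
python3 - <<'E'
from h import *
c=vision.calibration('wrist');p,R,s=pose();print(p)
im=cv2.imread('pics/w4.png');m=cv2.inRange(im[245:300,290:340],(150,165,175),(225,235,245))
hs=im[245:300,290:340].min(2);print(hs[::4,::3])
for v in (268,271,274):
    for dz in(29.5,30.7,32): print(v,dz,onz(c,(314.5,v),p[2]+dz)-p)
E
```

```text
[467.00608752 376.08962786 128.1020881 ]
[[ 67 182 228 244 247 246 244 241 239 239 242 243 240 217 158  98  57]
 [ 79 178 219 235 235 224 217 206 198 201 214 213 215 192 148 116  59]
 [ 80 182 218 217 201 155 139 135 135 138 139 152 185 163 152 131  63]
 [ 88 192 214 179 137 139 136 138 136 138 136 138 141 152 149 134  63]
 [ 80 183 202 139 139 147 176 194 198 192 181 151 137 135 147 125  64]
 [ 67 171 186 147 191 215 218 219 220 218 220 219 198 146 140 113  57]
 [ 60 138 205 186 219 219 218 219 222 221 223 223 221 197 132  61  56]
 [ 61 167 195 215 216 220 219 219 219 219 221 221 221 220 135  56  56]
 [ 73 210 213 217 219 217 219 220 219 219 220 224 222 218 142  56  52]
 [106 225 222 216 221 220 220 220 221 223 222 223 220 206  94  53  51]
 [140 226 225 220 216 219 221 222 224 221 220 220 213 119  64  61  51]
 [180 227 226 227 224 199 211 219 218 216 200 168  95  63  60  64  57]
 [196 220 224 226 227 165  78  80  82  77  66  65  64  62  65  59  54]
 [222 225 216 224 226 173  75  63  62  62  64  65  62  60  59  62  61]]
268 29.5 [-0.31622498  3.23065949 29.5       ]
268 30.7 [-0.47140819  3.87003434 30.7       ]
268 32 [-0.63952333  4.56269042 32.        ]
271 29.5 [ 0.03392264  1.74302648 29.5       ]
271 30.7 [-0.12493283  2.39800324 30.7       ]
271 32 [-0.29702625  3.1075614  32.        ]
274 29.5 [ 0.38646723  0.24522069 29.5       ]
274 30.7 [ 0.22391436  0.91590605 30.7       ]
274 32 [ 0.04781542  1.64248187 32.        ]
```

```bash
python3 - <<'E'
from h import *
plan([((460,286.7,125),down(104),0),((460,286.7,92),down(104),0),((460,286.7,80),down(104),0)])
E
```

```text
[-0.85, -0.27, 0.03, 0.0, 0.0, -0.02, 0.0, -0.86, -0.28, 0.03, 0.01, 0.0, -0.03, 0.0, -0.85, -0.28, 0.03, 0.0, 0.0, -0.02, 0.0, -0.85, -0.28, 0.03, 0.0, 0.0, -0.03, 0.0, 0.0, 0.0, 0.66, 0.0, 0.0, 0.0, 0.0]
[0.0, 0.0, 0.66, 0.0, 0.0, 0.0, 0.0, 0.0, 0.0, 0.48, 0.0, 0.0, 0.0, 0.0]
```

Call:
{"api": "send_rows", "payload": {
  "commands": [-0.85,-0.27,0.03,0,0,-0.02,0,-0.86,-0.28,0.03,0,0,-0.03,0,-0.85,-0.28,0.03,0,0,-0.02,0,-0.85,-0.28,0.03,0,0,-0.03,0,0,0,0.66,0,0,0,0]
}}

```text
t: 8.4
ee_pos: [461.2, 287.4, 109.8]
ee_rot: [179.7, -0.0, 104.0]
force: [-0.1, 0.5, -0.3]
finger_gap: 23.0
grip_force: 58.9
```

Call:
{"api": "send_rows", "payload": {
  "commands": [0,0,0.5,0,0,0,0,0,0,0,0,0,0,0,0,0,0,0,0,0,0]
}}

```text
t: 8.7
ee_pos: [459.6, 288.6, 94.7]
ee_rot: [-180.0, 0.0, 104.2]
force: [0.1, 0.5, -0.5]
finger_gap: 23.4
grip_force: 58.9
```

```bash
python3 - <<'E'
from h import *
s=ctrl.read_state();print(s['q'].round(1),s['ee_pos'],s['ee_rot'],s['force'])
a=vision.snapshot('side')[130:220,260:390];b=vision.snapshot('wrist')[180:340,220:420]
cv2.imwrite('pics/c5.png',np.hstack([cv2.resize(a,(520,360),interpolation=2)[:,110:],cv2.resize(b,None,fx=1.95,fy=2.25,interpolation=2)]))
E
```

```text
[28.2 10.9 87.6  0.  81.6 14.1] [459.6322431  288.64640208  94.71141759] [-1.79972354e+02  6.17346248e-03  1.04165010e+02] [ 0.09654105  0.50425336 -0.53743805]
```

View pics/c5.png

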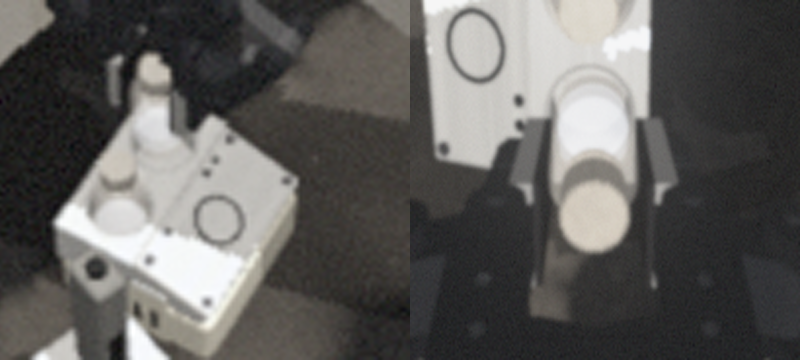

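Side crop: vial_b hangs over pocket 2. Wrist crop: the far rim arc of pocket2 is at (590,68), centred on the vial (592); now check the offset along the tool's x.

```bash
python3 - <<'E'
from h import *
c=vision.calibration('wrist');p,R,s=pose();print(p)
K=np.array([[c["fx"],0,c["cx"]],[0,c["fy"],c["cy"]],[0,0,1]])
pr=lambda P:cv2.projectPoints(P.reshape(1,3),cv2.Rodrigues(np.array(c['R']))[0],np.array(c['t']),K,np.array(c['distortion']))[0].ravel()
for n,d,z in(("rim16",16,62),("rim14",14,60),("vialbot",12.5,p[2]-25.3),("vialtop",8,p[2]+30.7),("vialtopback",-8,p[2]+30.7)):
    q=np.array([*p[:2],z])+R.apply([d,0,0]);u=pr(q);print(n,u.round(1),'crop',((u-[220,180])*[1.95,2.25]).round(0))
    
print(R.inv().apply(onz(c,(220+590/1.95,180+66/2.25),62)-p), pr(p+[0,0,-32]))
im=vision.snapshot('wrist');print(im[200:250,520-220:526-220,:].mean((1,2)).round(), im[200:250,521-220+0:525-220].shape)
print(im[200:240,522-220:528-220].mean((1,2)).round())
E
```

```text
[460.03236368 288.72863089  95.43738661]
rim16 [313.5 203.6] crop [182.  53.]
rim14 [313.5 205.7] crop [182.  58.]
vialbot [313.5 212.4] crop [182.  73.]
vialtop [313.5 259.7] crop [182. 179.]
vialtopback [313.5 291. ] crop [182. 250.]
[ 11.82800851 141.96139747  33.58075922] [313.53266019 227.13497472]
[216. 216. 216. 215. 215. 215. 215. 215. 211. 204. 197. 197. 202. 208.
 209. 206. 202. 199. 197. 200. 207. 213. 216. 219. 221. 225. 230. 233.
 235. 237. 238. 238. 238. 238. 238. 236. 235. 234. 234. 235. 236. 237.
 237. 238. 238. 238. 236. 232. 223. 212.] (50, 4, 3)
[215. 215. 215. 214. 215. 214. 214. 213. 208. 197. 193. 200. 208. 211.
 208. 201. 197. 196. 200. 207. 214. 218. 218. 220. 225. 230. 235. 237.
 237. 238. 238. 238. 238. 238. 238. 238. 237. 236. 235. 236.]
```

```bash
python3 - <<'E'
from h import *
c=vision.calibration('wrist');p,R,s=pose();print(p,s['t'])
im=np.mean([vision.snapshot('wrist') for _ in range(2)],0)
print(im[196:232,309:317].mean((1,2)).round())
# arc of the rim: first dark minimum per column
for u in range(290,336,5): print(u,im[200:235,u-1:u+2].mean((1,2)).round().astype(int)[4:30])
for v in(206,210,213,217): print(v,R.inv().apply(onz(c,(313,v),62)-p)[:2],R.inv().apply(onz(c,(313,v),70)-p)[:2])
E
```

```text
[460.035761   288.68346644  95.51781057] 8.85
[212. 211. 212. 213. 215. 215. 215. 216. 216. 215. 214. 208. 195. 191.
 203. 212. 212. 203. 193. 191. 194. 206. 215. 215. 214. 215. 220. 229.
 234. 236. 236. 237. 237. 237. 237. 237.]
290 [217 216 216 216 215 215 216 216 216 214 215 215 214 214 210 206 203 199
 196 190 187 184 181 178 177 176]
295 [216 216 215 216 216 216 215 215 213 208 203 197 196 200 204 206 208 207
 202 197 194 190 183 179 175 174]
300 [216 217 215 216 216 214 207 198 194 198 204 208 207 204 198 196 196 201
 208 214 217 218 221 225 229 233]
305 [213 214 213 211 202 191 191 202 209 212 207 200 194 193 200 208 216 218
 218 220 224 231 235 237 237 237]
310 [217 216 215 209 196 192 204 213 213 205 194 192 194 205 215 216 215 216
 220 228 234 237 237 237 237 237]
315 [214 213 213 207 195 189 199 211 212 203 193 190 193 205 214 215 213 215
 220 229 234 236 236 236 237 236]
320 [228 226 220 214 208 199 189 194 205 209 202 192 190 193 203 212 214 213
 214 219 228 234 235 236 235 236]
325 [233 227 219 215 215 214 211 203 193 187 192 197 197 192 187 187 194 203
 209 211 213 216 220 227 231 234]
330 [217 216 215 216 216 216 216 215 214 214 211 204 197 190 187 188 188 185
 178 171 169 168 169 170 176 181]
335 [215 215 214 214 215 215 214 214 214 214 215 213 213 214 214 213 211 209
 206 204 200 197 195 193 191 190]
206 [14.32411798 -0.35868139] [16.65032204 -0.33240463]
210 [11.54934027 -0.36229842] [14.0006479  -0.33585858]
213 [ 9.45383404 -0.36503478] [11.99961963 -0.33847157]
217 [ 6.6402924  -0.36871519] [ 9.31292927 -0.34198604]
```

Call:
{"api": "send_rows", "payload": {
  "commands": [-0.09,-0.03,0.1,0,0,0,0,0,0,0.2,0,0,0,0,0,0,0.2,0,0,0,0,0,0,0,0,0,0,0]
}}

```text
t: 9.35
ee_pos: [459.0, 285.4, 81.0]
ee_rot: [-179.9, 0.0, 104.1]
force: [0.3, 0.3, -0.6]
finger_gap: 23.2
grip_force: 58.9
```

Call:
{"api": "send_rows", "payload": {
  "commands": [0,0,0.1,0,0,0,0,0,0,0,0,0,0,0]
}}

```text
t: 9.55
ee_pos: [459.4, 285.7, 79.4]
ee_rot: [-180.0, 0.0, 104.1]
force: [-0.5, 0.2, 0.4]
finger_gap: 23.0
grip_force: 58.9
```

It is in the pocket, no contact force. Down further.

Call:
{"api": "send_rows", "payload": {
  "commands": [0,0,0.15,0,0,0,0,0,0,0.15,0,0,0,0,0,0,0,0,0,0,0]
}}

```text
t: 9.85
ee_pos: [459.2, 285.5, 71.5]
ee_rot: [-179.9, 0.0, 104.1]
force: [0.2, 0.3, 0.1]
finger_gap: 23.2
grip_force: 58.9
```

Call:
{"api": "send_rows", "payload": {
  "commands": [0,0,0.08,0,0,0,0,0,0,0.08,0,0,0,0,0,0,0,0,0,0,0]
}}

```text
t: 10.15
ee_pos: [459.4, 285.7, 67.9]
ee_rot: [-180.0, 0.0, 104.1]
force: [-0.5, -0.5, -0.9]
finger_gap: 23.3
grip_force: 58.9
```

Call:
{"api": "send_rows", "payload": {
  "commands": [0,0,0.04,0,0,0,0,0,0,0.04,0,0,0,0,0,0,0,0,0,0,0]
}}

```text
t: 10.45
ee_pos: [459.7, 285.8, 67.4]
ee_rot: [180.0, -0.0, 104.1]
force: [-2.9, -1.3, 6.8]
finger_gap: 23.2
grip_force: 59.3
```

Call:
{"api": "send_rows", "payload": {
  "commands": [0,0,0.04,0,0,0,0,0,0,0,0,0,0,0,0,0,0,0,0,0,0]
}}

```text
t: 10.75
ee_pos: [459.7, 285.9, 67.3]
ee_rot: [180.0, -0.0, 104.1]
force: [-5.3, -3.1, 11.7]
finger_gap: 23.3
grip_force: 59.9
```

Call:
{"api": "send_rows", "payload": {
  "commands": [0,0,-0.06,0,0,0,0,0,0,0,0,0,0,0.35,0,0,0,0,0,0,0.45,0,0,0,0,0,0,0.5,0,0,0,0,0,0,0.55]
}}

```text
t: 11.25
ee_pos: [459.5, 285.7, 66.5]
ee_rot: [-180.0, 0.0, 104.1]
force: [0.8, 0.2, 0.1]
finger_gap: 46.9
grip_force: 0.0
```

Call:
{"api": "send_rows", "payload": {
  "commands": [0,0,-0.4,0,0,0,0.55,0,0,-0.8,0,0,0,0.55,0,0,-0.9,0,0,0,0.55,0,0,-0.9,0,0,0,0.55,0,0,-0.9,0,0,0,0.55]
}}

```text
t: 11.75
ee_pos: [459.6, 285.8, 166.0]
ee_rot: [180.0, -0.0, 104.1]
force: [0.5, 0.1, -0.2]
finger_gap: 47.0
grip_force: 0.0
```

Call:
{"api": "send_rows", "payload": {
  "commands": [0,0,-0.9,0,0,0,0.55,0,0,-0.9,0,0,0,0.55,0,0,-0.9,0,0,0,0.55,0,0,0,0,0,0,0.55]
}}

```text
t: 12.15
ee_pos: [460.6, 286.4, 236.3]
ee_rot: [179.6, -0.1, 104.1]
force: [0.2, 0.7, 0.1]
finger_gap: 47.0
grip_force: 0.0
```

```bash
python3 - <<'E'
from h import *
s=ctrl.read_state();print(s['q'].round(1),s['ee_pos'],s['ee_rot'],s['force'],s['t'])
c=vision.calibration('wrist');np.save('w6.npy',c,allow_pickle=True)
b=vision.snapshot('wrist');cv2.imwrite('pics/w6.png',b)
a=vision.snapshot('side');cv2.imwrite('pics/s6.png',a);t=vision.snapshot('top');cv2.imwrite('pics/t6.png',t)
A=cv2.resize(a[140:240,270:370],(390,390),interpolation=2);B=cv2.resize(b[90:340,160:420],(400,390),interpolation=2)
cv2.imwrite('pics/c6.png',np.hstack([A,B]))
E
```

```text
[28.   5.4 77.1 -0.  97.  13.8] [460.6219353  286.35659397 236.28743058] [ 1.79596409e+02 -9.54845410e-02  1.04127689e+02] [0.2311322  0.73834539 0.1233566 ] 12.15
```

View pics/c6.png

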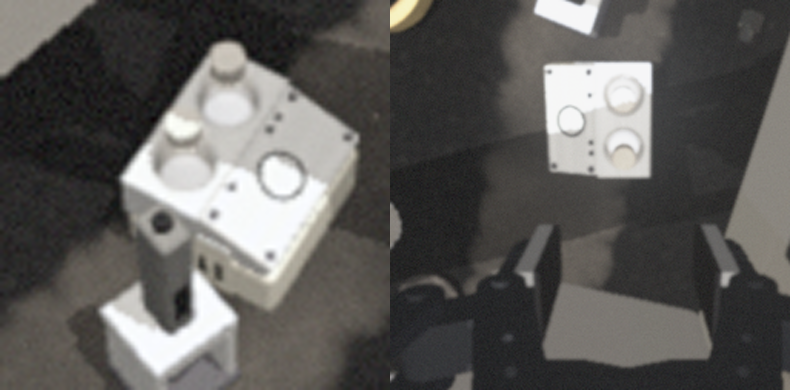

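Both vials stand upright in their pockets: vial_b at (228,62) and vial_a at (183,130) in the side half, and the wrist half agrees. Now the probe. I'll place the camera straight above it.

```bash
python3 - <<'E'
from h import *
plan([((393,318,250),down(84),.55)])
# ring in w6: dark pixels near (277.7,166.9)
c=np.load('w6.npy',allow_pickle=True).item();im=cv2.imread('pics/w6.png').min(2)
cx,cy=277.7,166.9;x0,y0=int(cx)-16,int(cy)-16;g=cv2.resize(im[y0:y0+32,x0:x0+32],None,fx=8,fy=8,interpolation=2)
pts=[]
for a in np.arange(0,6.28,.1):
    rr=np.arange(5,13,.1);u=(cx-x0+.5+rr*np.cos(a))*8-.5;v=(cy-y0+.5+rr*np.sin(a))*8-.5
    pr=cv2.remap(g,u.astype(np.float32)[None],v.astype(np.float32)[None],1)[0].astype(int);k=pr.argmin();pts.append([cx+rr[k]*np.cos(a),cy+rr[k]*np.sin(a),rr[k]])
pts=np.array(pts);e=cv2.fitEllipse(pts[:,:2].astype(np.float32));print(e,pts[:,2].std())
print('ring',onz(c,e[0],54.5))
E
```

```text
[0.48, -0.56, -0.19, 0.0, 0.0, 0.63, 0.55, 0.42, -0.61, -0.19, 0.0, 0.0, 0.63, 0.55, 0.37, -0.63, -0.19, -0.01, 0.0, 0.63, 0.55, 0.31, -0.67, -0.19, 0.0, 0.0, 0.63, 0.55]
((277.37353515625, 167.12515258789062), (16.924131393432617, 18.68186378479004), 153.56309509277344) 0.45046936692931366
ring [415.89359393 294.82714154  54.5       ]
```

Call:
{"api": "send_rows", "payload": {
  "commands": [0.48,-0.56,-0.19,0,0,0.63,0.55,0.42,-0.61,-0.19,0,0,0.63,0.55,0.37,-0.63,-0.19,0,0,0.63,0.55,0.31,-0.67,-0.19,0,0,0.63,0.55,0,0,0,0,0,0,0.55]
}}

```text
t: 12.8
ee_pos: [391.9, 318.8, 250.3]
ee_rot: [-179.9, 0.0, 84.0]
force: [-0.3, -0.5, -0.3]
finger_gap: 46.7
grip_force: 0.0
```

```bash
python3 - <<'E'
from h import *
p,R,s=pose();print(p,s['ee_rot'],s['q'].round(1))
c=vision.calibration('wrist');np.save('w7.npy',c,allow_pickle=True);im=vision.snapshot('wrist');cv2.imwrite('pics/w7.png',im)
K=np.array([[c["fx"],0,c["cx"]],[0,c["fy"],c["cy"]],[0,0,1]])
pr=lambda P:cv2.projectPoints(np.array(P,float).reshape(-1,3),cv2.Rodrigues(np.array(c['R']))[0],np.array(c['t']),K,np.array(c['distortion']))[0].reshape(-1,2)
u=pr([[399.4,382.5,156],[399.4,382.5,65]]);print(u,-c['R'].T@c['t'])
x,y=u[0].astype(int);print(im.min(2)[y-30:y+32:2,x-34:x+36:2])
E
```

```text
[391.90195373 318.77267721 250.25305151] [-1.79944269e+02  2.28465034e-02  8.40127057e+01] [34.9 -0.4 81.6  0.  98.9 40.9]
[[314.78787511 127.87139411]
 [314.58359997 127.22976641]] [398.98517602 384.4245677  394.16100156]
[[ 80  82  81 ...  90  88  89]
 [ 80  84  88 ...  90  89  88]
 [ 75  81  84 ...  87  94  91]
 ...
 [ 84  92  94 ... 105 101  95]
 [ 86  90  95 ... 123 129 127]
 [ 87  91  95 ... 130 136 148]]
```

```bash
python3 - <<'E'
from h import *
c=np.load('w7.npy',allow_pickle=True).item();im=cv2.imread('pics/w7.png').min(2)
np.set_printoptions(linewidth=250,threshold=10**6)
print(im[92:164:2,282:350:2])
E
```

```text
[[ 83  84  82  86  88  89  88  88  92  92  88  88  89  88  88  85  86  85  84  87  89  91  88  88  87  85  87  86  85  88  88  85  87  87]
 [ 86  83  87  87  88  87  89  89  90  88  88  86  89  91  94  87  84  84  86  89  92  85  86  87  88  85  85  87  85  87  87  86  86  87]
 [ 85  84  84  88  89  84  89  91  91  91  91  89  92  92  96  91  90  87  88  88  87  85  86  87  86  85  87  87  89  89  88  87  87  89]
 [ 88  86  88  82  90  89  92  91  92  90  92  91  95  95  90  91  93  88  87  87  91  85  91  89  87  90  88  88  88  88  88  89  88  91]
 [ 81  86  85  88  89  89  90  88  92  91  91  92  95  91  92  92  90  93  88  89  89  88  87  89  91  90  90  87  88  89  91  91  90  90]
 [ 81  86  90  88  87  93  90  91  88  92  93  92  93  92  92  92  96  93  89  90  88  88  90  88  87  87  88  90  87  88  89  89  87  92]
 [ 85  86  87  93  89  95  93  94  98  99 100 103 102  98  96  98  91  87  85  81  78  82  89  87  84  81  80  79  84  87  83  88  91  91]
 [ 87  87  91  91  94  93  97 144 206 214 212 207 204 203 198 194 188 187 182 180 176 175 176 173 171 135  80  69  71  73  71  
[... 3204 characters left out ...]
 82]
 [ 87  94  96  98  97  98  98  97 101 101 102 102  97  96  97  94  94  97  92  87  89  73  70  70  69  72  69  75  81  81  90 120 119 112]
 [ 93  93  96  94  96 101  98  99  98 102 101 100  97  96  98  93  93  88  84  77  76  72  71  74  73  83  86  96 119 109 107 122 130 131]
 [ 92  92 100  97  99  98  99  99 104 101 100  98  98  97  94  93  94  89  83  71  72  75  77  81  98 119 105 106 129 130 129 140 159 180]
 [ 90  96  96  97  99  98  98  99 100  97  98  98  97  92  94  94  91  87  76  72  79  97 112  96 108 135 147 157 146 148 177 199 217 218]
 [ 93  96  98  99  99  97  95 101 102 101  96  96  90  97  94  91  79  79  90 108 118 128 135 138 151 164 161 152 152 192 219 222 223 221]]
```

The pixel table shows the grip's top face square with the tool (cols 302–326, rows 118–135) and the button at (314.8,126.4). So yaw 84 is right and the probe is at about (399.4,383.6).

```bash
python3 - <<'E'
from h import *
c=np.load('w7.npy',allow_pickle=True).item()
print(onz(c,(314.8,126.5),156),onz(c,(314.1,126.7),150))
plan([((399.4,383.6,225),down(84),.55),((399.4,383.6,97),down(84),.55)])
E
```

```text
[399.52485477 383.59758089 156.        ] [398.92976813 383.47497777 150.        ]
[0.88, 0.0, 0.33, 0.0, 0.0, 0.01, 0.55, 0.87, 0.0, 0.33, 0.0, 0.0, 0.0, 0.55, 0.88, 0.0, 0.34, -0.01, 0.01, 0.01, 0.55, 0.0, 0.0, 0.85, 0.0, 0.0, 0.0, 0.55, 0.0, 0.0, 0.86, 0.0, 0.0, 0.0, 0.55]
[0.0, 0.0, 0.85, 0.0, 0.0, 0.0, 0.55, 0.0, 0.0, 0.85, 0.0, 0.0, 0.0, 0.55, 0.0, -0.01, 0.85, 0.0, 0.0, 0.0, 0.55, 0.0, 0.0, 0.86, 0.0, 0.0, 0.0, 0.55]
```

Call:
{"api": "send_rows", "payload": {
  "commands": [0.88,0,0.33,0,0,0,0.55,0.87,0,0.33,0,0,0,0.55,0.88,0,0.34,0,0,0,0.55,0,0,0,0,0,0,0.55,0,0,0.85,0,0,0,0.55]
}}

```text
t: 13.35
ee_pos: [401.5, 383.7, 205.8]
ee_rot: [179.8, -0.1, 84.1]
force: [-0.5, 0.2, -0.2]
finger_gap: 47.3
grip_force: 0.0
```

Call:
{"api": "send_rows", "payload": {
  "commands": [0,0,0.5,0,0,0,0.55,0,0,0,0,0,0,0.55]
}}

```text
t: 13.55
ee_pos: [399.8, 382.1, 189.3]
ee_rot: [-179.8, 0.2, 84.0]
force: [0.1, -0.0, -0.3]
finger_gap: 47.2
grip_force: 0.0
```

Call:
{"api": "send_rows", "payload": {
  "commands": [0.03,0,0.74,0,0,0,0.55,0,0,0.74,0,0,0,0.55,0,0,0.74,0,0,0,0.55,0,0,0.74,0,0,0,0.55,0,0,0.74,0,0,0,0.55]
}}

```text
t: 14.05
ee_pos: [400.9, 383.9, 99.7]
ee_rot: [179.9, -0.0, 84.0]
force: [0.4, -0.5, -0.2]
finger_gap: 46.8
grip_force: 0.0
```

Call:
{"api": "send_rows", "payload": {
  "commands": [0,0,0,0,0,0,0.55,0,0,0,0,0,0,0.3,0,0,0,0,0,0,0.15,0,0,0,0,0,0,0,0,0,0,0,0,0,0]
}}

```text
t: 14.55
ee_pos: [400.7, 384.7, 101.1]
ee_rot: [179.9, -0.1, 84.0]
force: [-3.1, -1.4, 5.9]
finger_gap: 21.3
grip_force: 60.1
```

Call:
{"api": "send_rows", "payload": {
  "commands": [0,0,0,0,0,0,0,0,0,0,0,0,0,0]
}}

```text
t: 14.75
ee_pos: [400.6, 384.7, 101.1]
ee_rot: [179.9, -0.1, 84.0]
force: [-3.3, -0.7, 6.0]
finger_gap: 21.2
grip_force: 60.1
```

```bash
python3 - <<'E'
from h import *
for i in range(2):
    p,R,s=pose();print(p,s['ee_rot'],s['q'].round(1),s['force'],s['torque']);vision.snapshot('top')
E
```

```text
[400.64706123 384.68493161 101.06134693] [ 1.79926585e+02 -8.57712343e-02  8.39797118e+01] [40.  12.3 85.1  0.  82.4 46. ] [-3.32734084 -0.73126936  6.0011528 ] [-0.13070733  0.53843157  0.00411879]
[400.67765249 384.68901175 101.08472882] [ 1.79921598e+02 -8.89219854e-02  8.39798082e+01] [40.  12.3 85.1  0.  82.4 46. ] [-2.46487637 -0.31341487  5.64120991] [-0.13025661  0.53304342 -0.0653272 ]
```

```bash
cat >>h.py <<'E'
psi=np.radians(14);th=np.radians(20);RING=np.array([416,294.9,54.5])
N=np.array([-np.sin(th)*np.cos(psi),-np.sin(th)*np.sin(psi),np.cos(th)])
QF=Ro.from_rotvec(th*np.array([np.sin(psi),-np.cos(psi),0]))*down(84)
E
python3 - <<'E'
from h import *
print(QF.apply([0,0,1]),N)
p,R,s=pose()
plan([((p[0],p[1],165),down(84),0),((395,340,185),down(84),0),(RING+115*N,QF,0)])
E
```

```text
[ 0.33186068  0.08274216 -0.93969262] [-0.33186068 -0.08274216  0.93969262]
[0.0, 0.0, -0.85, 0.0, 0.0, 0.0, 0.0, 0.0, 0.0, -0.85, 0.01, -0.01, 0.0, 0.0, 0.0, 0.0, -0.86, 0.0, 0.0, 0.0, 0.0, -0.6, -0.01, -0.27, 0.0, 0.0, 0.0, 0.0, -0.6, -0.01, -0.26, 0.0, 0.0, 0.0, 0.0]
[-0.6, -0.02, -0.27, 0.0, 0.0, 0.0, 0.0, -0.75, -0.15, 0.3, -0.78, 0.28, 0.0, 0.0, -0.76, -0.18, 0.25, -0.79, 0.29, 0.0, 0.0, -0.76, -0.2, 0.2, -0.78, 0.28, 0.0, 0.0]
```

Call:
{"api": "send_rows", "payload": {
  "commands": [0,0,-0.85,0,0,0,0,0,0,-0.85,0,0,0,0,0,0,-0.86,0,0,0,0,0,0,0,0,0,0,0]
}}

```text
t: 15.25
ee_pos: [401.7, 385.2, 167.1]
ee_rot: [179.7, -0.3, 84.0]
force: [0.4, 0.8, -0.7]
finger_gap: 21.8
grip_force: 59.5
```

Call:
{"api": "send_rows", "payload": {
  "commands": [-0.6,0,-0.27,0,0,0,0,-0.6,0,-0.26,0,0,0,0,-0.6,-0.02,-0.27,0,0,0,0]
}}

```text
t: 15.55
ee_pos: [394.8, 338.7, 182.1]
ee_rot: [-179.9, 0.1, 84.0]
force: [-0.6, -0.1, -0.5]
finger_gap: 21.3
grip_force: 59.5
```

Call:
{"api": "send_rows", "payload": {
  "commands": [-0.75,-0.15,0.3,-0.78,0.28,0,0,-0.76,-0.18,0.25,-0.79,0.29,0,0,-0.76,-0.2,0.2,-0.78,0.28,0,0,0,0,0,0,0,0,0,0,0,0,0,0,0,0]
}}

```text
t: 16.05
ee_pos: [377.6, 284.7, 160.4]
ee_rot: [161.2, -6.6, 85.1]
force: [0.9, 1.2, 0.7]
finger_gap: 21.5
grip_force: 59.4
```

```bash
python3 - <<'E'
from h import *
p,R,s=pose();print(p,s['ee_rot'],s['q'].round(1),s['force'],s['finger_gap'])
d=p-RING;print('along n',d@N,'lateral',(d-d@N*N),'tilt err',np.degrees(np.arccos(-R.apply([0,0,1])@N)))
c=vision.calibration('wrist');np.save('w8.npy',c,allow_pickle=True);im=vision.snapshot('wrist');cv2.imwrite('pics/w8.png',im);cv2.imwrite('pics/s8.png',vision.snapshot('side'))
K=np.array([[c["fx"],0,c["cx"]],[0,c["fy"],c["cy"]],[0,0,1]])
pr=lambda P:cv2.projectPoints(np.array(P,float).reshape(-1,3),cv2.Rodrigues(np.array(c['R']))[0],np.array(c['t']),K,np.array(c['distortion']))[0].reshape(-1,2)
tip=p+R.apply([0,0,79.1]);print('tip',tip,'px tip,ring,underside,top',pr([tip,RING,p+R.apply([0,0,36.1]),p+R.apply([0,0,-55])]).round(1))
c=vision.calibration('side');K=np.array([[c["fx"],0,c["cx"]],[0,c["fy"],c["cy"]],[0,0,1]])
print('side tip, ring',pr([tip,RING,p+R.apply([0,0,36.1])]).round(1))
E
```

```text
[377.56140782 284.68378445 160.3773623 ] [161.16889617  -6.64591599  85.08291383] [ 37.1 -17.9 109.3  -8.2  70.4  44.7] [0.89654545 1.18316309 0.71542254] 21.46841236668983
along n 113.09374528694462 lateral [-0.90722458 -0.85859462 -0.3959956 ] tilt err 0.09192609766917052
tip [403.74197604 291.12795138  86.01433009] px tip,ring,underside,top [[313.2 207.5]
 [314.3 196.2]
 [313.1 225.3]
 [312.6 310.1]]
side tip, ring [[347.7 178.6]
 [340.9 184.3]
 [356.1 170.7]]
```

```bash
python3 - <<'E'
import cv2,numpy as np
np.set_printoptions(linewidth=250,threshold=10**6)
im=cv2.imread('pics/w8.png').min(2);print(im[176:232:2,290:342:2])
E
```

```text
[[218 216 214 214 216 218 218 219 217 218 216 217 217 217 218 218 219 221 224 219 213 220 243 247 246 244]
 [218 216 214 214 214 217 219 218 217 217 214 217 217 217 216 219 218 222 222 220 217 207 229 243 247 247]
 [220 217 214 215 214 215 217 218 218 217 215 216 218 215 217 217 219 220 222 221 216 207 217 228 241 246]
 [217 218 216 214 214 214 217 219 217 217 217 215 214 213 216 216 217 218 221 221 219 212 210 222 227 238]
 [218 219 216 214 213 214 218 217 218 211 199 176 160 163 178 198 215 216 221 222 220 215 209 218 224 231]
 [216 218 219 216 214 213 216 217 204 161 134 152 161 167 152 140 168 212 218 222 222 216 208 217 221 225]
 [209 216 218 216 215 214 215 203 141 156 198 214 215 215 212 191 148 165 209 221 221 219 212 210 222 222]
 [199 215 218 216 214 215 209 162 152 209 216 217 216 216 216 214 198 145 183 217 221 219 214 208 219 223]
 [191 213 217 218 214 213 194 137 195 219 218 216 217 215 215 215 213 185 147 211 222 220 216 206 213 221]
 [184 205 217 218 217 215 179 146 208 217 216 217 217 216 215 217 216 198 139 196 220 220 219 213 207 219]
 [185 193 214 218 218 213 169 
[... 1196 characters left out ...]
  98 102 127 158 158 159 176 200 214 213 214 215 216 217]
 [ 69  85 122 130 113  98  86  91  88  89  85  86  88  87  89  93  91  93  98 139 203 211 214 215 216 216]
 [ 65  75 111 120  89  81  84  82  84  86  84  84  88  87  87  87  87  92  91 109 186 213 212 215 216 213]
 [ 70  67  93 109  84  81  80  82  83  85  89  85  84  84  90  89  87  90  88  97 165 209 212 215 215 193]
 [ 66  64  75  91  80  82  82  82  84  84  85  83  86  85  88  85  86  87  91  92 148 210 210 213 214 203]
 [ 68  68  69  76  82  83  82  83  86  83  84  86  86  86  85  87  84  89  85  88 134 204 213 213 213 206]
 [ 71  69  68  75  84  82  82  82  82  84  83  83  84  85  84  87  88  86  86  93 116 196 207 194 170 144]]
```

Ring in the pixels: centred (315,196), predicted (314.3,196.2). Probe tip at (313.3,208), predicted (313.2,207.5), so the calibration holds. Approach.

```bash
cat >>h.py <<'E'
def chk(n=6):
    P=[];F=[];Z=[]
    for i in range(n):
        p,R,s=pose();P.append(p);F.append(s['force']);Z.append(R.apply([0,0,1]));vision.snapshot('top')
    p=np.mean(P,0);d=p-RING;z=np.mean(Z,0);a=d@N
    tip=p+z*(79.1);print('t',s['t'],'along',a.round(2),np.std([q@N for q in P]).round(2),'lat of tip axis on plate',(p+z*a-RING).round(2),'Fn',(np.mean(F,0)@N).round(2),'F',np.mean(F,0).round(2),'tilt',np.degrees(np.arccos(-z@N)).round(2),'gap',s['finger_gap'])
E
python3 - <<'E'
from h import *
chk();plan([(RING+83*N,QF,0)],step=16)
E
```

```text
t 16.4 along 114.02 0.23 lat of tip axis on plate [1.01 0.25 0.38] Fn -1.06 F [ 0.39  0.08 -0.99] tilt 0.05 gap 21.424540094152768
[0.0, -0.01, 0.61, 0.0, 0.0, 0.0, 0.0, 0.01, 0.0, 0.61, 0.0, 0.01, 0.0, 0.0]
```

Call:
{"api": "send_rows", "payload": {
  "commands": [0,-0.04,0.6,0,0,0,0,0,0,0.6,0,0,0,0,0,0,0,0,0,0,0,0,0,0,0,0,0,0]
}}

```text
t: 16.85
ee_pos: [387.2, 287.6, 132.8]
ee_rot: [161.1, -6.7, 85.1]
force: [0.2, -0.5, -0.3]
finger_gap: 21.0
grip_force: 59.5
```

```bash
python3 -c "
from h import *
chk()"
```

```text
t 17.1 along 84.21 0.24 lat of tip axis on plate [-0.62 -0.18 -0.23] Fn -0.63 F [ 0.18  0.19 -0.59] tilt 0.07 gap 21.04713081788731
```

Next 5 mm in small steps to find contact.

Call:
{"api": "send_rows", "payload": {
  "commands": [0,0,0.12,0,0,0,0,0,0,0.08,0,0,0,0,0,0,0,0,0,0,0,0,0,0,0,0,0,0]
}}

```text
t: 17.55
ee_pos: [388.8, 288.0, 128.0]
ee_rot: [161.1, -6.7, 85.1]
force: [-0.1, 0.9, 1.0]
finger_gap: 21.1
grip_force: 59.7
```

```bash
python3 -c "
from h import *
chk()"
```

```text
t 17.8 along 78.63 0.01 lat of tip axis on plate [-1.09 -0.45 -0.42] Fn 0.39 F [-0.61  0.03  0.21] tilt 0.05 gap 21.058270838879682
```

Call:
{"api": "send_rows", "payload": {
  "commands": [0,0,0.08,0,0,0,0,0,0,0,0,0,0,0,0,0,0,0,0,0,0]
}}

```text
t: 18.15
ee_pos: [389.6, 288.2, 126.1]
ee_rot: [161.1, -6.7, 85.1]
force: [-1.2, -0.6, 1.1]
finger_gap: 21.1
grip_force: 60.0
```

```bash
python3 -c "
from h import *
chk()"
```

```text
t 18.4 along 76.65 0.01 lat of tip axis on plate [-0.99 -0.44 -0.39] Fn 1.27 F [-0.78 -0.42  1.04] tilt 0.05 gap 20.95273231633779
```

Call:
{"api": "send_rows", "payload": {
  "commands": [0,0,0.06,0,0,0,0,0,0,0.04,0,0,0,0,0,0,0,0,0,0,0,0,0,0,0,0,0,0]
}}

```text
t: 18.85
ee_pos: [390.4, 288.4, 123.8]
ee_rot: [161.1, -6.7, 85.1]
force: [-0.3, 0.2, 3.1]
finger_gap: 21.5
grip_force: 60.1
```

```bash
python3 - <<'E'
from h import *
chk(10)
# bystanders in the top/side picture against the first ones
for n in("top","side"):
    a=cv2.imread(f"pics/{n}0.png").astype(int);b=vision.snapshot(n).astype(int);d=np.abs(a-b).max(2)
    R=dict(top=dict(bottle=(220,245,252,278),marker=(243,265,195,272),vialb0=(178,198,264,284),pockets=(178,202,318,360)),side=dict(bottle=(250,277,282,302),marker=(275,340,250,315)))[n]
    for k,(r0,r1,c0,c1) in R.items(): print(n,k,d[r0:r1,c0:c1].mean().round(1))
E
```

```text
t 19.3 along 74.13 0.01 lat of tip axis on plate [-1.03 -0.45 -0.4 ] Fn 2.14 F [-0.94 -0.2   1.92] tilt 0.05 gap 21.347684322842674
top bottle 5.8
top marker 5.6
top vialb0 67.3
top pockets 28.8
side bottle 3.5
side marker 4.2
```

```bash
python3 -c "
from workcell import ctrl
print(ctrl.close_job())"
```

```text
the job is handed in; nothing more can be done
None
```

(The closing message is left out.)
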